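Close up the spindle head and set its bearing nut

TASK

The green spindle head has just been greased. Press its hinged metal cover down until the catch snaps it shut, then screw the knurled brass nut on (clockwise seen from above) until it bottoms out, back it off a quarter turn for running clearance, and finish with the nut still gripped at that setting: do not let go of it. Leave the three small pots to the left where they are.

Things in the scene. Friction and masses are not known exactly. Their poses are not given: they have to be found in the camera images.
- housing: Green spindle head on a grey base plate 96 x 206 x 12 mm (own x, y, z), fixed to the table; origin at the centre of the plate's underside, z up. On its own -y side is a box 74 mm (x) by 86 mm (y), open at the top, rim 52 mm high, which the cover closes; on its +y side stands the bearing barrel.
- barrel_axis (a point): Centre of the flat top of the bearing barrel's neck, on which the nut bottoms: 55 mm to the housing's +y side, 78 mm high. Neck 38 mm across from 53 to 78 mm high; below that the barrel is 62 to 74 mm across. A steel spindle 23 mm across stands up from here through the nut to 122 mm.
- cover (a joint): Angle of the hinged aluminium cover, rad: 0 = shut, up to 0.9 = open. 76 mm wide, 6 mm thick; hinge line along the housing's x, 2 mm to the +y side of its origin, 55.5 mm high; free edge 91 mm away to the housing's -y. Stays where left; a spring catch resists from 0.11 rad down (about 0.35 N m), then snaps it shut and holds it. Shut, its top is 58.5 mm high.
- cover_pad (a point): Centre of the ribbed black rubber strip (50 x 22 mm) on the cover's upper face, near its free edge, 72 mm from the hinge line: a place to press.
- nut (a joint): Turn of the nut, rad: 0 = bottomed (hard stop), positive = unscrewed, counter-clockwise seen from above. Coarse right-hand thread: it sinks 10 mm per clockwise turn (1.6 mm per rad). About 0.06 N m turns it; it stays where left. When bottomed, the white line on the nut meets the white line on the front (-x side) of the barrel's neck.
- nut_center (a point): Centre, half-way up, of the knurled brass nut: upright round nut of 46 mm diameter and 28 mm height on the barrel's axis. Bottomed, this point is 92 mm above the table. Can be gripped across at any angle from above.
- paste_pot: Small pot with a red lid, 41 mm across and 36 mm high, origin at the centre of its underside; to be left alone.
- wax_pot: Pot with a cream lid, 59 mm across and 40 mm high, origin at the centre of its underside; to be left alone.
- flux_pot: Pot with a black lid, 51 mm across and 46 mm high, origin at the centre of its underside; to be left alone.

How it is judged:
On the way, in this order (a step that is already met when the one before it is completed fails the run):
1. the cover is snapped shut (value of joint cover below 0.05 rad), for 0.3 s.
2. the nut is bottomed, with the cover shut (value of joint nut below 0.08 rad and value of joint cover below 0.05 rad), for 0.1 s.
At the end, for the whole second after the job is handed in: The cover is shut (within 0.05 rad); after having been bottomed (within 0.08 rad) the nut stands backed off by a quarter turn, 70 to 110 degrees (1.22 to 1.92 rad), at rest, and the fingers still grip it with more than 3 N (value of joint cover below 0.05 rad and value of joint nut between 1.22 and 1.92 rad and velocity of joint nut between -0.1 and 0.1 rad/s and contact force between the fingers and nut above 3 N); the arm keeps its last pose, push and grip.
It fails at once if a pot is moved by more than 20 mm (distance of any of paste_pot, wax_pot, flux_pot from where it was at the start of the episode above 0.02 m).
It also fails if it takes over 61 s, if anything falls off the work surface, if the arm or the gripper's body presses on something with over 40 N, if the wrist force passes 120 N, or if a joint passes its speed limit or range.

ROBOT

A 6-joint arm with a two-finger parallel gripper is mounted at the origin on a cart in front of the work surface, level with it; the furniture and walls round the work are solid. World frame = base frame: x ahead of the robot, y to its left, z up, the work surface at z = 0. Lengths are in m, angles in rad, forces in N, time in s.
With the tool pointing down it reaches from about 0.35 to 0.8 m from the base axis. Payload 7.3 kg.
Tool frame: the origin (TCP) lies between the finger pads; the fingertips stand 25 mm ahead of it and the grasp point (between the pads) lies 6 mm ahead of it (r.tip_extent is the distance from the TCP to the fingertips, in m); z points along the fingers, y is the direction in which the jaws open and shut (so a half turn about z gives the same grasp; the last joint's range is limited). The gripper opens to 85 mm and grips with 20 to 120 N. Pads are 22 mm wide; open, the fingers measure 114 mm over their backs; the gripper's body (76 mm by 85 mm) begins 54 mm behind the grasp point. The pads swing forward as they close: fully open they stand 13 mm farther back than shut.
Start: joints at [-1.432, 0.342, 1.524, -0, 1.275, -0.146], TCP at [0.148, -0.504, 0.256] pointing down, gripper open.
Joint ranges: [-2.53, 2.53], [-0.77, 2.02], [0.04, 2.7], [-1, 4.14], [0.28, 2.66], [-3.11, 3.11]. Speed limits (rad/s): [2.57, 2.57, 3.14, 3.14, 3.14, 3.14].

INTERFACE

Orientations are given as a unit quaternion [x, y, z, w].
In Python, from workcell import r, command_gripper, optics gives the robot as it stands. The module is installed in compiled form; this text tells all that it offers. Calls block until the motion is done:
- r.reach(position, orientation): joint-space move of the TCP to a pose.
- r.move_straight(position, orientation=None, speed=0.15, max_force=None): straight line of the TCP; orientation=None keeps the orientation; speed is the mean speed in m/s. With max_force (N) it stops when the force on the tool has changed by that much, and returns True; else False.
- r.movej(angles): joint-space move.
- command_gripper(opening, force=None): finger opening in m; force is the grip in N (None keeps the last); returns when the fingers have stopped.
- r.hold(seconds).
- r.solve_ik(position, orientation): joint angles nearest the present ones, or None.
- r.read_state(): the state.
- optics.get_image(name): name is "scene" or "top"; returns (picture, depth): 480x640x3 uint8, red, green, blue; 480x640 float32, m along the optical axis (not along the pixel's ray), 0 where there is no reading.
- optics.camera_model(name): a dict with "K" (3x3 intrinsics, pixels), "R" (3x3) and "t" (3): a world point X has camera coordinates R X + t. Camera axes: x right, y down, z forward; pixel columns grow to the right and rows downward; lengths in m; the calibration is good to about 2 mm. A picture is of the moment at which its call begins. camera_model takes no time and is no camera call.
A pose or a line that the arm cannot do raises r.PlanningError and nothing moves.
- r.finish_job(): hands the job in, once; it reports no verdict.
The state is a dict: "time_s": time; "joint_positions": joint angles; "dq": joint speeds; "tau": joint torques, N m; "eef_pos": TCP position; "eef_rot": TCP orientation; "contact_force": force on the tool from outside, world axes, zero at the start; "torque": the same for the moment, N m; "grip_width": finger opening in m.
Only numpy, scipy, OpenCV 4.12 (cv2) and the standard library are available. Lean on these libraries where they do the work, as an engineer would, in place of code of your own. Each camera call takes 0.05 s, during which the arm holds its last target. There are 200 camera calls.

## Working session

There is one attempt and no reset: what is moved stays moved. The work goes in short steps, each a Python script; the robot and the scene stay as the last script left them, time stands still between calls to the robot, and variables do not carry over. Pictures are saved under pics/ and viewed, about 8 in all and at most 12, crops included, and the job is handed in when it is done.

```bash
mkdir -p pics
python3 - <<'E'
from workcell import r, optics
import cv2, numpy as np
for n in ("scene","top"):
    im,d=optics.get_image(n); cv2.imwrite(f"pics/{n}0.png",im[:,:,::-1]); np.savez(f"pics/{n}0.npz",im=im,d=d)
    c=optics.camera_model(n); print(n,c["K"],c["R"],c["t"])
print(r.read_state())
E
```

```text
scene [[534.16030593   0.         315.05521409]
 [  0.         534.16030593 239.46351941]
 [  0.           0.           1.        ]] [[-0.82488252 -0.56503851  0.01732937]
 [-0.44892821  0.6361305  -0.62753601]
 [ 0.34355827 -0.52542313 -0.77839466]] [0.36953214 0.33254231 0.98790751]
top [[614.38114992   0.         320.93678531]
 [  0.         614.38114992 237.78038864]
 [  0.           0.           1.        ]] [[ 0.0027372  -0.99990042  0.01384408]
 [-0.99501307 -0.00410366 -0.09966015]
 [ 0.09970703 -0.01350225 -0.99492522]] [-0.08780985  0.52038563  1.21881082]
{'time_s': 0.1, 'joint_positions': array([-1.43199526e+00,  3.42641877e-01,  1.52490658e+00, -3.88661285e-05,
        1.27538784e+00, -1.45997862e-01]), 'dq': array([ 0.00014574, -0.00142346, -0.0026693 ,  0.00131287,  0.00145799,
        0.00018934]), 'tau': array([ 1.25276492e-03, -4.34448230e+01, -2.46491200e+01, -1.42379163e-04,
        4.69941355e-03, -1.43222906e-05]), 'eef_pos': array([ 0.14747435, -0.50353328,  0.25570643]), 'eef_rot': array([ 9.89877289e-01,  1.41924278e-01, -1.61699007e-05, -6.71880006e-04]), 'contact_force': array([ 0.69682489, -0.27205264,  0.45291514]), 'torque': array([ 0.03475753,  0.04925579, -0.02609963]), 'grip_width': 0.08555226364982717}
```

View pics/scene0.png

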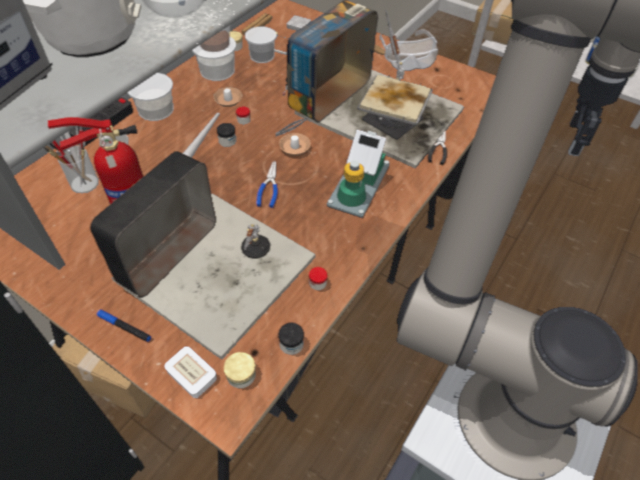

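View pics/top0.png

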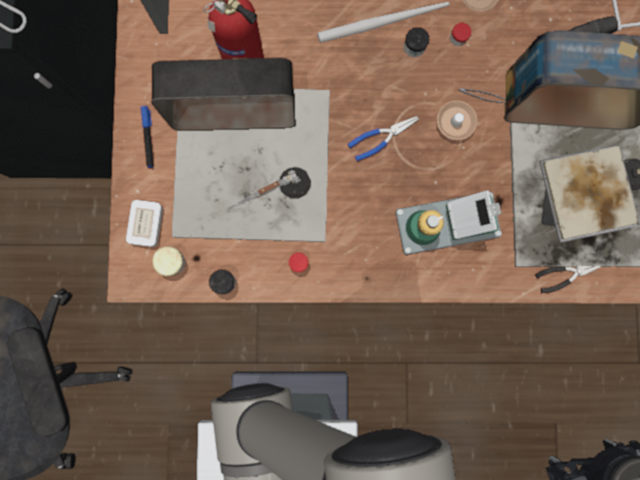

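The housing is at about (448,222) in the top picture, with the barrel and brass nut on the left at (430,222) and the open cover with its black strip at (483,212). The pots are well to the left, at (168,262), (222,282) and (299,263).

```bash
cat > h.py <<'E'
import numpy as np, cv2
from workcell import r, optics, command_gripper
from scipy.spatial.transform import Rotation as Ro
def cloud(n,d):
    c=optics.camera_model(n); v,u=np.indices(d.shape)
    p=np.stack([(u-c["K"][0,2])/c["K"][0,0]*d,(v-c["K"][1,2])/c["K"][1,1]*d,d],-1)
    return (p-c["t"])@c["R"]          # R^T (p-t)
def ray(n,uv,z):
    c=optics.camera_model(n); o=-c["R"].T@c["t"]
    w=c["R"].T@np.linalg.inv(c["K"])@np.array([uv[0],uv[1],1.]); return o+w*(z-o[2])/w[2]
def down(yaw):   # tool z down, tool y (jaws) at angle yaw from world y ... x axis at yaw
    return (Ro.from_euler('z',yaw)*Ro.from_quat([1,0,0,0])).as_quat()
E
python3 - <<'E'
from h import *
for n,(u0,u1,v0,v1) in {"top":(385,512,180,265),"scene":(315,400,125,220)}.items():
    f=np.load(f"pics/{n}0.npz"); im,d=f["im"],f["d"]; P=cloud(n,d)
    m=np.zeros(d.shape,bool); m[v0:v1,u0:u1]=1; m&=d>0
    hsv=cv2.cvtColor(im,cv2.COLOR_RGB2HSV); H,S,V=[hsv[...,i].astype(int) for i in range(3)]
    nut=m&(H>15)&(H<32)&(S>120)&(V>110)&(P[...,2]>.07)
    grn=m&(H>60)&(H<95)&(S>90)&(P[...,2]>.02)
    blk=m&(V<60)&(P[...,2]>.05)
    wht=m&(S<60)&(V>120)&(P[...,2]>.05)
    pl=m&(P[...,2]>.007)&(P[...,2]<.018)&(S<90)
    for k,q in dict(nut=nut,grn=grn,blk=blk,wht=wht,pl=pl).items():
        if q.sum()<5: print(n,k,q.sum());continue
        v,u=np.nonzero(q); p=P[q]
        print(n,k,q.sum(),"px",u.min(),u.max(),v.min(),v.max(),"mean",p.mean(0).round(4),"min",p.min(0).round(3),"max",p.max(0).round(3))
    if n=="top":
        (cx,cy),s,a=cv2.minAreaRect(P[pl][:,:2].astype(np.float32)*1000); print("plate rect mm",cx,cy,s,a)
    p=P[m&(P[...,2]>.05)&(S<60)]; 
    cv2.imwrite(f"pics/{n}0c.png",cv2.resize(im[v0:v1,u0:u1,::-1],None,fx=5,fy=5,interpolation=2))
a=cv2.imread("pics/top0c.png");b=cv2.imread("pics/scene0c.png")
b=cv2.resize(b,(int(b.shape[1]*a.shape[0]/b.shape[0]),a.shape[0]));o=np.hstack([a,b]);cv2.imwrite("pics/c.png",cv2.resize(o,None,fx=790/o.shape[1],fy=790/o.shape[1]))
print(o.shape,790/o.shape[1])
E
```

```text
top nut 84 px 419 441 212 234 mean [ 0.5337 -0.2863  0.1049] min [ 0.522 -0.313  0.089] max [ 0.563 -0.271  0.112]
top grn 386 px 407 437 211 243 mean [ 0.5338 -0.2794  0.0433] min [ 0.511 -0.318  0.02 ] max [ 0.574 -0.26   0.058]
top blk 194 px 477 488 200 224 mean [ 0.563  -0.3917  0.1125] min [ 0.54  -0.4    0.103] max [ 0.585 -0.383  0.122]
top wht 1676 px 421 499 190 237 mean [ 0.5592 -0.3697  0.0916] min [ 0.519 -0.438  0.05 ] max [ 0.606 -0.284  0.133]
top pl 1554 px 395 500 192 253 mean [ 0.5433 -0.3209  0.0115] min [ 0.492 -0.456  0.007] max [ 0.619 -0.239  0.018]
plate rect mm 555.4852905273438 -348.1527099609375 (95.8202133178711, 206.3621826171875) 10.724447250366211
scene nut 244 px 344 363 164 181 mean [ 0.5368 -0.2836  0.1027] min [ 0.519 -0.312  0.083] max [ 0.565 -0.27   0.118]
scene grn 634 px 338 384 154 204 mean [ 0.5327 -0.2991  0.0433] min [ 0.507 -0.436  0.02 ] max [ 0.57  -0.259  0.077]
scene blk 110 px 360 377 136 146 mean [ 0.5616 -0.3921  0.1127] min [ 0.54  -0.403  0.106] max [ 0.584 -0.38   0.122]
scene wht 988 px 347 386 130 174 mean [ 0.5537 -0.3728  0.094 ] min [ 0.515 -0.44   0.052] max [ 0.599 -0.285  0.131]
scene pl 1397 px 322 399 125 216 mean [ 0.5737 -0.4075  0.0132] min [ 0.487 -0.557  0.007] max [ 0.757 -0.24   0.018]
(425, 1015, 3) 0.7783251231527094
```

View pics/c.png

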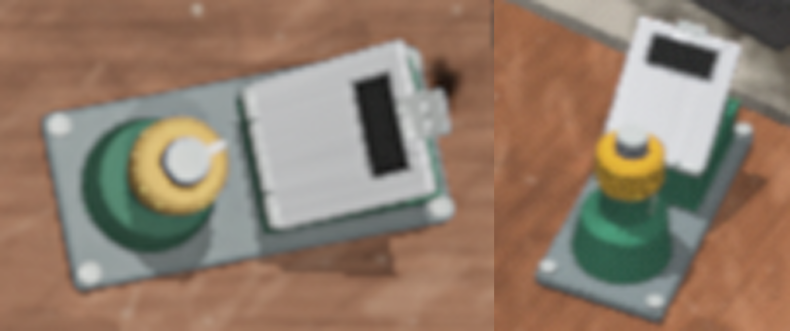

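The plate measures 95.8 x 206.4 mm against 96 x 206 given, with yaw about 10.7°. The cover is at about 0.83 rad. The white line on the nut points right and up at crop pixel (222,147), so the nut is about 100° (plus whole turns) from bottomed. Next I'll press the cover down.

```bash
cat >> h.py <<'E'
A=np.deg2rad(10.72); O=np.array([.5555,-.3482])
def hw(x,y,z): return np.array([O[0]+x*np.cos(A)-y*np.sin(A),O[1]+x*np.sin(A)+y*np.cos(A),z])
E
python3 - <<'E'
from h import *
f=np.load("pics/scene0.npz");P=cloud("scene",f["d"]);N=hw(0,.055,0)
R=np.hypot(*(P[...,:2]-N[:2]).transpose(2,0,1)); 
for lo,hi in((0,.009),(.014,.021)): q=P[(R>lo)&(R<hi)&(P[...,2]>.085)&(f["d"]>0)][:,2]; print("z",lo,len(q),np.percentile(q,[25,50,75,90]).round(4))
for y in (A+np.pi/2,A-np.pi/2,A): print(r.solve_ik(hw(0,-.06,.15),down(y)), r.solve_ik(hw(0,.055,.12),down(y)))
command_gripper(0.0,40); print("tip",r.tip_extent)
q=min((down(A+np.pi/2),down(A-np.pi/2)),key=lambda q:abs(r.solve_ik(hw(0,-.06,.15),q)[5]))
def tcp(th,e=0):
    return hw(0,.002-.072*np.cos(th)+.003*np.sin(th)+.011,.0555+.072*np.sin(th)+.003*np.cos(th)+r.tip_extent+e)
r.reach(tcp(.9,.08),q); r.move_straight(tcp(.9,.01),speed=.1,max_force=20)
for th in np.arange(.8,.14,-.1):
    s=r.move_straight(tcp(th),speed=.06,max_force=30); print(round(th,2),s,r.read_state()["contact_force"].round(1))
s=r.move_straight(tcp(0,-.006),speed=.03,max_force=25); st=r.read_state(); print(s,st["contact_force"].round(1),st["eef_pos"],tcp(0))
r.hold(.4)
r.move_straight(st["eef_pos"]+[0,0,.10],speed=.15)
im,d=optics.get_image("top");P=cloud("top",d);print(r.read_state()["time_s"])
cv2.imwrite("pics/t1.png",cv2.resize(im[170:270,380:520,::-1],None,fx=5,fy=5,interpolation=2))
E
```

```text
z 0 43 [0.118  0.1215 0.1234 0.1249]
z 0.014 116 [0.1    0.1078 0.1099 0.1121]
[-7.32755135e-01  7.47726916e-01  1.12009535e+00 -4.44089210e-16
  1.27377038e+00 -9.19854431e-01] [-6.18356508e-01  6.39999166e-01  1.42317276e+00 -4.44089210e-16
  1.07842073e+00 -8.05455804e-01]
[-7.32755135e-01  7.47726916e-01  1.12009535e+00 -4.44089210e-16
  1.27377038e+00  2.22173822e+00] [-6.18356508e-01  6.39999166e-01  1.42317276e+00 -4.44089210e-16
  1.07842073e+00  2.33613685e+00]
[-7.32755135e-01  7.47726916e-01  1.12009535e+00 -4.44089210e-16
  1.27377038e+00  6.50941896e-01] [-6.18356508e-01  6.39999166e-01  1.42317276e+00 -4.44089210e-16
  1.07842073e+00  7.65340523e-01]
tip 0.025
0.8 False [-0.4 -0.4  0.7]
0.7 False [-0.2  0.1 -0.4]
0.6 False [ 0.2  0.5 -0.5]
0.5 False [-0.6  0.2  0.3]
0.4 False [-0.1 -0.1  1. ]
0.3 False [-0.1 -0.3 -0.3]
0.2 False [-0.1  0.2  0.2]
True [-1.9  1.9  8.8] [ 0.56687277 -0.40601233  0.08352138] [ 0.56647457 -0.40617033  0.0835    ]
7.15
```

View pics/t1.png

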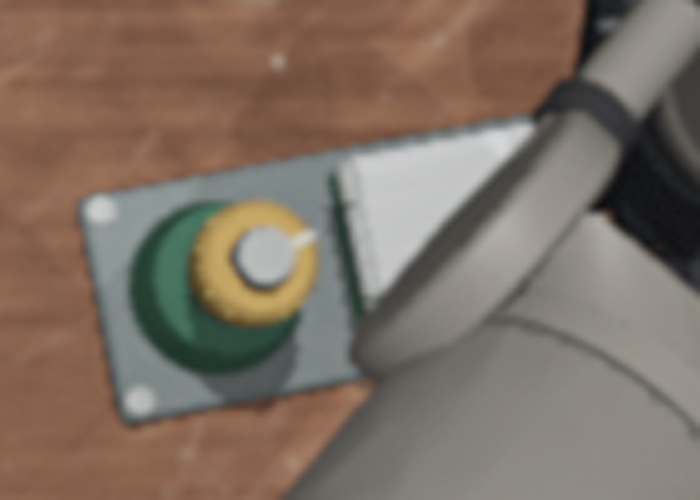

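The pressing tip stopped at 58.5 mm, which is the shut cover height. The nut's line is still at the same angle (312,235), and its top at about 109 mm means less than one turn remains. I'll check the cover by depth in the scene view, then grip the nut and turn it.

Run:
```python
from h import *
im,d=optics.get_image("scene");P=cloud("scene",d);v=((P[...,:2]-O)@np.array([[np.cos(A),-np.sin(A)],[np.sin(A),np.cos(A)]]))
m=(d>0)&(abs(v[...,0])<.03)&(v[...,1]<-.01)&(v[...,1]>-.08); z=P[m][:,2];print("cover z",m.sum(),np.percentile(z,[10,50,90]).round(4))
y0=A+np.pi/2; z0=.1008
command_gripper(.085,40)
r.reach(hw(0,.055,.19),down(y0)); r.move_straight(hw(0,.055,z0),down(y0),speed=.08,max_force=15)
command_gripper(.03,40); s=r.read_state(); print(s["grip_width"],s["contact_force"].round(1),s["torque"].round(2),s["eef_pos"].round(4),s["time_s"])
for i in range(1,4):
    a=np.deg2rad(20*i); r.move_straight(hw(0,.055,z0-a*.00159),down(y0-a),speed=.0011)
    s=r.read_state(); print(20*i,s["joint_positions"][5].round(3),s["grip_width"].round(4),s["contact_force"].round(1),s["torque"].round(2),s["tau"][5].round(2),s["time_s"])
im,d=optics.get_image("scene"); cv2.imwrite("pics/s2.png",cv2.resize(im[110:230,300:420,::-1],None,fx=5,fy=5,interpolation=2))
```

```text
cover z 1300 [-0.7593  0.0626  0.2565]
0.044653557746733366 [-7.2 -0.2  7.9] [-0.07  1.45 -0.03] [ 0.5438 -0.2945  0.1016] 10.2417Traceback (most recent call last):
  File "<stdin>", line 10, in <module>
AttributeError: 'float' object has no attribute 'round'
```

```bash
cat >> h.py <<'E'
C=np.array([.5437,-.2945]); Y0=A+np.pi/2; Z0=.1016
def turn(deg):
    a=np.deg2rad(deg); r.move_straight([*C,Z0-a*.00159],down(Y0-a),speed=.0011)
    s=r.read_state(); print(deg,round(float(s["joint_positions"][5]),3),round(float(s["grip_width"]),4),s["contact_force"].round(1),s["torque"].round(2),s["eef_pos"].round(4),round(s["time_s"],2)); return s
E
python3 - <<'E'
from h import *
s=r.read_state();print(s["joint_positions"][5],s["contact_force"].round(1),s["torque"].round(2),s["time_s"])
for g in (40,60,80): turn(g)
im,d=optics.get_image("scene"); cv2.imwrite("pics/s2.png",cv2.resize(im[110:230,300:420,::-1],None,fx=5,fy=5,interpolation=2))
E
```

```text
-0.4560821694837576 [-5.8 -0.3  7.1] [-0.03  1.18 -0.04] 10.7417
40 -0.111 0.045 [ 6.2  0.  -2.8] [ 0.02 -0.64 -0.1 ] [ 0.5444 -0.2946  0.1007] 11.43
60 0.239 0.0449 [ 7.4 -0.8 -3.4] [-0.1  -0.88 -0.01] [ 0.5447 -0.2949  0.1001] 11.93
80 0.588 0.0447 [ 7.3 -2.5 -4.4] [-0.22 -1.08 -0.03] [ 0.545  -0.2952  0.0996] 12.43
```

View pics/s2.png

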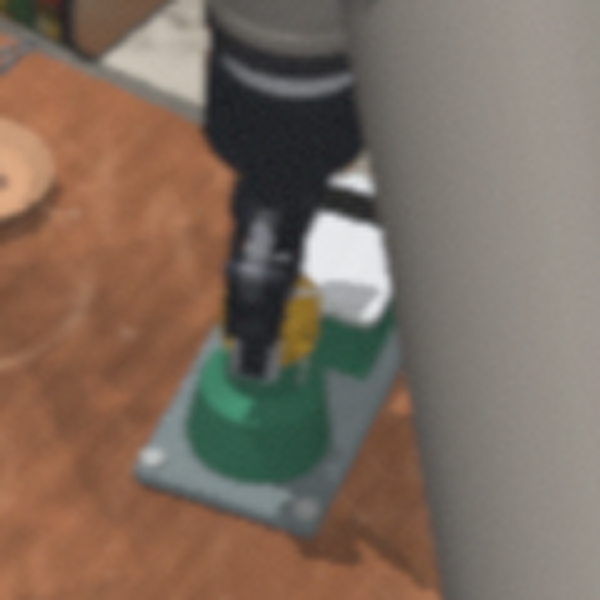

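The cover lies flat in the view: white cover around (345,250), black strip at (350,200). The nut's line at (302,290) has come round close to the neck's line at (303,372). I'll recentre and go on to the stop.

```bash
sed -i 's/C=np.array(.*\]); Y0/C=np.array([.5448,-.2949]); Y0/; s/Z0=.1016/Z0=.1014/' h.py
python3 - <<'E'
from h import *
for g in range(86,140,6):
    s=turn(g)
    if abs(s["torque"][2])>.45: break
im,d=optics.get_image("scene"); cv2.imwrite("pics/s3.png",cv2.resize(im[150:210,325:385,::-1],None,fx=9,fy=9,interpolation=2))
E
```

```text
86 0.693 0.0448 [ 4.  -3.6  0.3] [-0.27 -0.57 -0.08] [ 0.5451 -0.2954  0.0994] 13.04
92 0.798 0.0445 [ 4.5 -3.3 -0.1] [-0.33 -0.61 -0.08] [ 0.5452 -0.2955  0.0992] 13.3
98 0.903 0.045 [ 4.  -3.4 -1.4] [-0.42 -0.61 -0.01] [ 0.5452 -0.2956  0.099 ] 13.56
104 1.008 0.0448 [ 3.8 -3.9 -0.9] [-0.54 -0.7   0.01] [ 0.5452 -0.2958  0.0989] 13.82
110 1.11 0.0449 [ 2.8 -5.2  0.4] [-0.74 -0.35  0.55] [ 0.5449 -0.2959  0.0988] 14.07
```

View pics/s3.png

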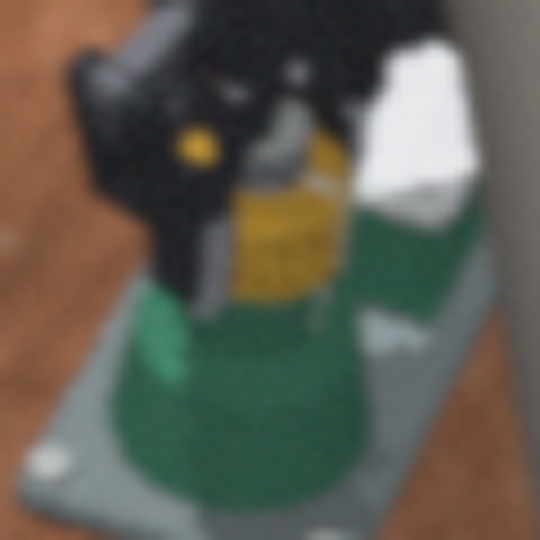

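Moment about z jumped to +0.55 N m at 110°, within 10° of the predicted stop, and the lines meet at (322,187) and (320,310). I'll push slightly further to confirm the stop, then back off.

```bash
sed -i 's/C=np.array(.*\]); Y0/C=np.array([.5450,-.2960]); Y0/' h.py
python3 - <<'E'
from h import *
turn(114); r.hold(.4); s=r.read_state(); print(s["torque"].round(2))
for g in (108,100,80,60,40,22,15): turn(g)
r.hold(.3); s=r.read_state(); print(s["torque"].round(2),s["contact_force"].round(1))
for n,(a,b,c,e) in {"scene":(150,210,325,385)}.items():
    im,d=optics.get_image(n); cv2.imwrite("pics/s4.png",cv2.resize(im[a:b,c:e,::-1],None,fx=9,fy=9,interpolation=2))
E
```

```text
114 1.179 0.0447 [-0.3 -1.9  6. ] [-0.3   0.2   1.15] [ 0.5446 -0.296   0.0988] 14.65
[-0.21  0.18  1.14]
108 1.076 0.0443 [-1.8 -1.7  5.5] [-0.2   0.15  0.08] [ 0.5446 -0.2959  0.0989] 15.31
100 0.936 0.0448 [-0.9 -0.4  5.8] [-0.19  0.2   0.08] [ 0.5446 -0.2958  0.0991] 15.6
80 0.587 0.0447 [-1.8 -0.8  5.8] [-0.08  0.23  0.06] [ 0.5446 -0.2956  0.0997] 16.1
60 0.238 0.0447 [-1.7  1.3  6.5] [0.01 0.18 0.08] [ 0.5445 -0.2955  0.1002] 16.6
40 -0.111 0.045 [-2.1  0.6  7.4] [0.07 0.3  0.1 ] [ 0.5443 -0.2953  0.1008] 17.1
22 -0.425 0.0449 [-3.   1.7  7.6] [0.21 0.37 0.05] [ 0.5441 -0.2952  0.1013] 17.57
15 -0.547 0.0449 [-4.   1.9  8.1] [0.19 0.52 0.05] [ 0.544  -0.2952  0.1015] 17.84
[0.2  0.52 0.05] [-3.9  1.7  6.3]
```

View pics/s4.png

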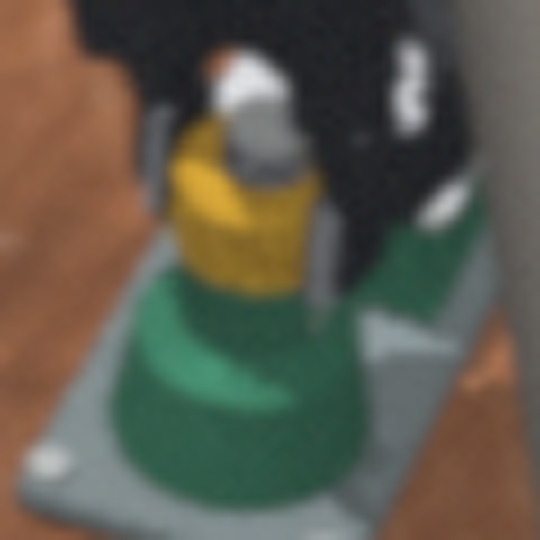

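Run:
```python
from h import *
s=r.read_state(); print(s["grip_width"],abs(s["dq"]).max(),s["time_s"]); r.finish_job()
```

```text
0.04487296155594563 0.0008117360781136785 18.1917
the job is handed in; nothing more can be done
```

I shut the cover, screwed the nut down to its stop, backed it off about a quarter turn and handed the job in with the nut still gripped. It took about 18 s of the 61 s allowed, and the hand-in reported no verdict.

- **Cover:** the pressing tip stopped at 58.5 mm, which is the shut height. A later picture showed the cover lying flat. A separate depth check of its height was useless because the arm was in view, so those two are my evidence.
- **Bottoming:** from where I gripped the nut, the stop came at about 106° of clockwise turn; I had estimated about 101° from its white line. The resisting moment rose to 0.55 N m and then 1.15 N m. I held it there for 0.4 s, and the white lines met in the picture.
- **Back-off:** I turned it back to 15°, about 91° from the stop, with no sign of the nut slipping in the fingers. The white line was hidden in the last picture, so this figure comes from the wrist angle and not from sight of the line.
- **Grip:** the 40 N grip setting was kept, the finger opening was steady at 44.9 mm, and the arm was at rest.
- **Pots:** the arm did not go near them, but I did not check their positions again at the end.

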